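# Clip the slot cover onto the lamp tube

## Task

Close the open filter slot in the lamp's tube with the black C-shaped slot cover that stands mouth-down on the bench. Hold it by its finger grip, press it mouth-down over the bare tube until its springy jaws have snapped right around it, and slide it along over the slot until it sits flush against the silver clamp ring, grip pointing straight up; then let go of it. It is optical gear and the ring's place is not known exactly, so push gently and feel for the ring rather than forcing it, and leave the other things on the bench where they are.

Things in the scene. Friction and masses are not known exactly. Their poses are not given: they have to be found in the camera images.
- lamp: Black lamp housing (92 x 160 x 92 mm, top 181 mm above the bench) on a steel scissor jack, fixed; a cream metal tube stands out level from its front, 30 mm outside diameter, smooth, its axis 135 mm above the bench. Own z up, own y along the tube towards the housing (front at y = +48 mm). Origin on the bench straight below point flange. Nothing on the lamp is higher than the housing.
- flange (a point): Point on the tube's axis, 135 mm up, own axes as the lamp's. The silver clamp ring (42 mm outside diameter, 18 mm long) is clamped fast on the tube with its front face anywhere from 0 to 28 mm out (own -y) from here; its pose is not reported: see it or feel for it. The slot, a white-looking cut-out in the tube's top half, lies 4 to 26 mm in front of the ring's face and does not catch the cover.
- holder (a point): Where the bare tube ends at its outer end, on the tube's axis, 139 mm out from point flange: the near face of a black holder ring (43 mm outside diameter, 12 mm long) on a post. The tube itself ends 31 mm farther out.
- cover: Black nylon slot cover, loose, 50 to 85 g: a C-section sleeve 40 mm long (own y), 37 mm across, wall 3 mm, bore for the 30 mm tube, with a 23 mm wide mouth all along the side away from the grip (own -z). The lower half of each side is a springy jaw with a round 6 mm lip; pressing it on takes about 5 to 10 N. Either end may face the ring. Origin midway between the lips, at their undersides.
- cover_bore (a point): Centre of the cover's bore, midway along its length, 13.3 mm above the lips' undersides. Own y along the bore, own z towards the grip. The lips meet the tube when this point is 20 mm above the tube's axis; below about 9 mm the jaws pull the cover on; home, it lies on the tube's axis. Flush, it lies 20 mm in front of the ring's face.
- cover_grip (a point): Gripping point in the middle of the cover's finger grip, 40.4 mm above the bore's centre. The grip is an upright block 12 mm thick (own x), 30 mm long (own y): its top is 46 mm and its root 18.4 mm above the bore's centre.
- canister: Grey upright canister, 40 mm diameter, 52 mm tall, loose. Not part of the job. Origin at its underside.
- spacer: Black closed spacer ring lying flat, 41 mm outside diameter, 31 mm hole, 14 mm high, loose. Not part of the job. Origin at its underside.
- driver: Screwdriver lying on the bench, 170 mm long, loose. Not part of the job.
Things that resemble listed ones, but are neither listed nor needed, are in the scene too. What is shaped like the cover but yellow is not meant.

How it is judged (in metres and radians):
On the way:
1. the cover has snapped home on the tube: its bore is centred on the tube within 1.5 mm (z of cover_bore in the frame of flange between -0.0015 and 0.0015 m and x of cover_bore in the frame of flange between -0.0015 and 0.0015 m and angle between the y axis of cover and the y axis of flange, either way round below 0.05 rad and y of cover_bore in the frame of flange above -0.12 m), for 0.2 s.
At the end, for the whole second after the job is handed in: The cover's bore is centred on the tube within 1.5 mm and in line with it within 0.05 rad, its end is within 1.5 mm of the clamp ring's face (bore centre no more than 30.5 mm from the middle of the 18 mm long ring), its grip points up within 0.12 rad, and it is at rest and released (z of cover_bore in the frame of flange between -0.0015 and 0.0015 m and x of cover_bore in the frame of flange between -0.0015 and 0.0015 m and angle between the y axis of cover and the y axis of flange, either way round below 0.05 rad and distance between cover_bore and ring_c0 below 0.0305 m and angle between cover's own z axis and vertical below 0.12 rad and linear speed of cover below 0.01 m/s and angular speed of cover below 0.1 rad/s); the robot touches nothing.
It fails at once if the cover is forced: more than 35 N between the cover and the lamp with its tube and ring (contact force between cover and lamp above 35 N).
It fails at once if the cover is pushed against the clamp ring with more than 14 N (contact force between cover and ring_c0 above 14 N).
It fails at once if another thing on the bench is moved by more than 15 mm (distance of any of canister, spacer, driver from where it was at the start of the episode above 0.015 m).
It also fails if it takes over 64 s, if anything falls off the work surface, if the arm or the gripper's body presses on something with over 40 N, if the wrist force passes 120 N, or if a joint passes its speed limit or range.

## Robot

A 6-joint arm with a two-finger parallel gripper is mounted at the origin on the work surface. World frame = base frame: x ahead of the robot, y to its left, z up, the work surface at z = 0. Lengths are in mm, angles in rad, forces in N, time in s.
With the tool pointing down it reaches from about 350 to 725 mm from the base axis. Payload 6 kg.
Tool frame: the origin (TCP) lies midway between the tips of the shut fingers; the grasp point (between the pads) lies 19 mm behind it (robot.tcp_to_grasp is the distance from the TCP to the grasp point, in mm); z points along the fingers, y is the line along which they close (so a half turn about z gives the same grasp; the last joint's range is limited). The gripper opens to 85 mm and grips with 20 to 120 N. Pads are 22 mm wide; open, the fingers measure 114 mm over their backs; the gripper's body (76 mm by 85 mm) begins 54 mm behind the grasp point. The pads swing forward as they close: fully open they stand 13 mm farther back than shut.
Start: joints at [1.534, 0.04, 0.085, 0, -1.615, -0.334], TCP at [217.389, 559.21, 231.261] pointing down, gripper open.
Joint ranges: [-2.56, 2.56], [-1.29, 2.01], [-1.08, 1.49], [-3.29, 1.98], [-2.81, -0.18], [-2.99, 2.99]. Speed limits (rad/s): [2.57, 2.57, 3.01, 3.14, 3.14, 3.14].

## Interface

Orientations are given as a unit quaternion [w, x, y, z].
In Python, from plant import robot, eoat, readout, capture, workorder gives the robot as it stands. Calls block until the motion is done:
- robot.move_pose(position, orientation): joint-space move of the TCP to a pose.
- robot.servo_line(position, orientation=None, vel=150): straight line of the TCP; orientation=None keeps the orientation; vel is the mean speed in mm/s.
- robot.set_joints(angles): joint-space move.
- eoat.gripper_to(opening, squeeze=None): finger opening in mm; squeeze is the grip in N (None keeps the last); returns when the fingers have stopped.
- robot.wait(seconds).
- robot.solve_ik(position, orientation): joint angles nearest the present ones, or None.
- readout.sense(): the state.
- capture(name): name is "side" or "top"; returns a dict with "color" (384x512x3 uint8, red, green, blue), "z_map" (384x512 float32, mm along the optical axis (not along the pixel's ray), 0 where there is no reading), "K" (3x3 intrinsics, pixels), "extrinsics" (4x4, takes a point from camera to world coordinates). Camera axes: x right, y up, looking along -z (the intrinsics and any distortion apply to the point x, -y, -z); pixel columns grow to the right and rows downward; lengths in mm; the calibration is good to about 2 mm. A picture is of the moment at which its call begins.
A pose or a line that the arm cannot do raises robot.IKError and nothing moves.
- workorder.job_done(): hands the job in; it is judged then, once.
The state is a dict: "t": time; "qpos": joint angles; "joint_vel": joint speeds; "joint_efforts": joint torques, N m; "tcp_pos": TCP position; "eef_rot": TCP orientation; "ft_force": force on the tool from outside, world axes, zero at the start; "ft_torque": the same for the moment, N m; "grip_width": finger opening in mm; "grasp_force": force on a finger pad.
Only numpy, scipy, OpenCV 4.12 (cv2) and the standard library are available. Lean on these libraries where they do the work, as an engineer would, in place of code of your own. Each camera call takes 0.05 s, during which the arm holds its last target. There are 200 camera calls.

## Working session

There is one attempt and no reset: what is moved stays moved. The work goes in short steps, each a Python script; the robot and the scene stay as the last script left them, time stands still between calls to the robot, and variables do not carry over. Pictures are saved under pics/ and viewed, at most 10 in all, crops included, and the job is handed in when it is done.

```bash
mkdir -p pics
cat > h.py <<'E'
import numpy as np, cv2
from plant import robot, eoat, readout, capture, workorder
def cloud(c):
    z=c["z_map"];K=np.array(c["K"]);v,u=np.mgrid[:z.shape[0],:z.shape[1]]
    P=np.stack([(u-K[0,2])/K[0,0]*z,-(v-K[1,2])/K[1,1]*z,-z],-1)
    T=np.array(c["extrinsics"]);W=P@T[:3,:3].T+T[:3,3];W[z==0]=np.nan
    return W
E
python3 - <<'E'
from h import *
for n in("side","top"):
    c=capture(n); print({k:(v.tolist() if k in("K","extrinsics") else getattr(v,'shape',v)) for k,v in c.items()})
    cv2.imwrite(f"pics/{n}0.png",cv2.resize(c["color"][...,::-1],(768,576),interpolation=cv2.INTER_CUBIC)); np.savez(f"{n}0.npz",**c)
s=readout.sense(); print(s["t"],s["eef_rot"],s["tcp_pos"],robot.tcp_to_grasp)
E
```

```text
{'color': (384, 512, 3), 'z_map': (384, 512), 'K': [[346.47563352496053, 0.0, 251.8033350003601], [0.0, 346.47563352496053, 190.3818347525263], [0.0, 0.0, 1.0]], 'extrinsics': [[0.8978365064061905, 0.2806352730334997, -0.3393132053040958, 306.88594910050125], [-0.44000531935779585, 0.5422582104662386, -0.7157872254509688, -580.311526300717], [-0.01687977195256147, 0.7919595170912244, 0.6103402301892479, 522.3600475491021], [0.0, 0.0, 0.0, 1.0]]}
{'color': (384, 512, 3), 'z_map': (384, 512), 'K': [[381.65085871288466, 0.0, 256.48294839897613], [0.0, 381.65085871288466, 191.75276629296445], [0.0, 0.0, 1.0]], 'extrinsics': [[0.018125679433690686, 0.9924552064793126, -0.12126055779672142, 448.1051477595169], [-0.9993409054368677, 0.014167862848096001, -0.03342194463132168, -116.68162020365418], [-0.03145178000827095, 0.12178643107679307, 0.9920578867888148, 877.3610926369267], [0.0, 0.0, 0.0, 1.0]]}
0.1 [ 8.02386426e-04  9.82866857e-01 -1.84315189e-01 -9.81642381e-05] [217.21626527 558.98540963 230.35475036] 18.700000000000003
```

View pics/side0.png

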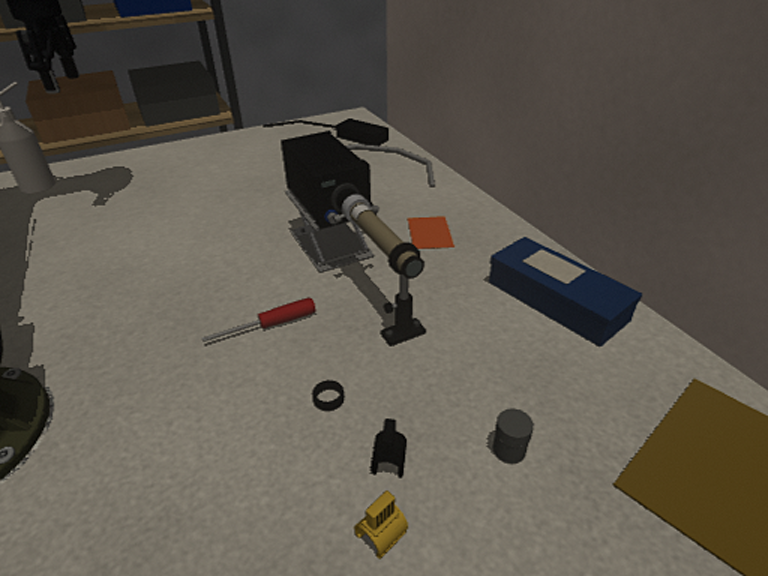

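View pics/top0.png

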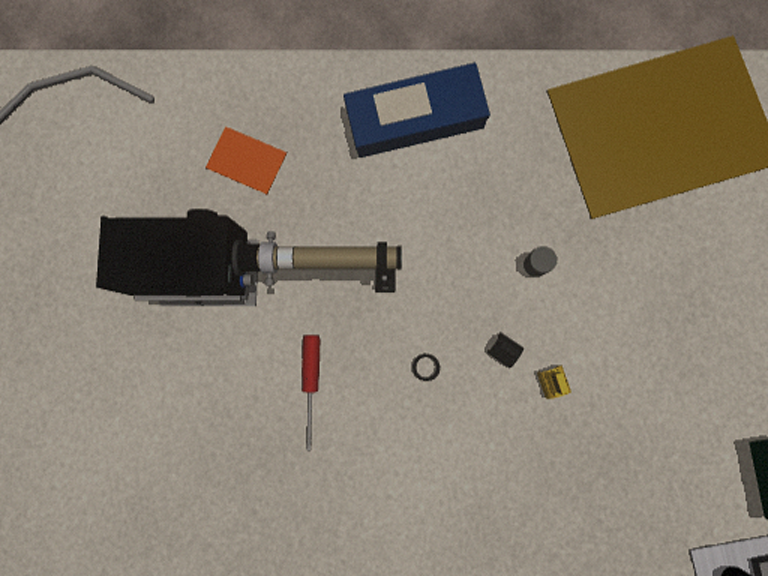

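The side picture shows the black cover at (389,450), with the yellow decoy at (382,525), the canister at (513,435) and the spacer at (328,395). In the top picture the cover is at (505,350), the clamp ring at (268,256), the white slot at (285,257), and the bare tube runs from x=293 to x=375, where the holder starts. Next I measure these.

```bash
cat > m.py <<'E'
from h import *
D={n:dict(np.load(f"{n}0.npz")) for n in("side","top")}
def rect(p): 
    (c,s,a)=cv2.minAreaRect(p.astype(np.float32)); return np.round(c,1),np.round(s,1),round(a,1)
for n,c in D.items():
    W=cloud(c); col=c["color"].astype(int)
    m=np.isfinite(W[...,2]); b=m&(abs(W[...,2])<8)&(W[...,1]>-350)&(W[...,1]<50)&(W[...,0]>300)&(W[...,0]<600)
    print(n,"bench z",np.median(W[b][:,2]))
    u0,v0=((389,450) if n=="side" else (505,350)); u0=int(u0/1.5);v0=int(v0/1.5)
    box=np.zeros(m.shape,bool); box[v0-25:v0+25,u0-20:u0+22]=1
    sel=box&m&(col.max(-1)<75)&(W[...,2]>6)
    P=W[sel]; print("cover",len(P),P.min(0).round(),P.max(0).round(), rect(P[:,:2]))
    G=P[P[:,2]>40]; print("grip n",len(G),rect(G[:,:2]),G.mean(0).round(1),"top",np.percentile(G[:,2],[50,90,100]).round(1))
    t=m&(W[...,2]>138)&(W[...,2]<156)&(W[...,1]>-100)&(W[...,1]<110)&(W[...,0]<620)
    T=W[t]; print("tube",len(T),T.min(0).round(1),T.max(0).round(1))
    # profile along y
    for y in range(-90,110,6):
        q=T[(abs(T[:,1]-y)<3)]
        if len(q): print(y,len(q),q[:,0].min().round(1),q[:,0].max().round(1),"top",np.percentile(q[:,2],90).round(1),"x@top",np.median(q[q[:,2]>np.percentile(q[:,2],75)][:,0]).round(1))
    print()
c=D["top"]; big=cv2.resize(c["color"][225-80:225+30,150:390][...,::-1],None,fx=3.3,fy=3.3,interpolation=cv2.INTER_CUBIC); cv2.imwrite("pics/crop1.png",cv2.convertScaleAbs(big,alpha=1.6,beta=20))
E
python3 m.py
```

```text
side bench z -1.3744081809727504
cover 543 [ 438. -295.    6.] [ 489. -243.   60.] (array([ 463.4, -268.1]), array([41.6, 36.3]), 56.4)
grip n 174 (array([ 462.9, -269.1]), array([30. , 12.4]), 55.4) [ 461.3 -272.    54.2] top [56.6 58.4 59.8]
tube 993 [ 530.6 -100.   138.1] [619.7 110.  156. ]
-90 88 558.5 598.1 top 153.8 x@top 577.2
-84 35 558.5 593.5 top 154.9 x@top 577.4
-72 15 565.0 583.8 top 148.5 x@top 579.4
-66 24 565.9 587.6 top 148.1 x@top 579.2
-60 23 565.9 588.2 top 148.2 x@top 579.3
-54 23 564.3 587.7 top 148.8 x@top 578.7
-48 22 564.0 587.0 top 148.0 x@top 577.5
-42 20 565.3 587.0 top 148.4 x@top 576.5
-36 27 563.4 587.6 top 148.3 x@top 576.0
-30 24 564.4 587.2 top 148.5 x@top 576.7
-24 19 564.5 587.5 top 148.6 x@top 577.6
-18 22 564.4 588.2 top 148.4 x@top 579.6
-12 18 563.8 587.7 top 147.7 x@top 574.3
-6 19 565.3 588.1 top 147.9 x@top 576.1
0 22 563.7 587.7 top 148.5 x@top 576.4
6 18 563.2 587.9 top 148.3 x@top 577.1
12 20 564.3 587.9 top 148.6 x@top 576.7
18 16 564.7 587.5 top 148.4 x@top 575.9
24 20 563.5 588.6 top 147.8 x@top 577.5
30 17 564.0 588.1 top 148.3 x@top
[... 1499 characters left out ...]
 150.0 x@top 579.2
12 46 564.2 591.9 top 149.4 x@top 577.7
18 44 563.9 592.1 top 150.1 x@top 579.9
24 44 563.8 591.8 top 149.9 x@top 578.0
30 47 563.6 591.4 top 149.9 x@top 576.9
36 45 563.7 592.0 top 150.0 x@top 577.9
42 41 563.7 591.5 top 150.3 x@top 578.6
48 44 563.6 591.7 top 149.9 x@top 577.8
54 68 558.9 597.6 top 154.6 x@top 574.6
60 57 557.6 596.8 top 155.1 x@top 577.6
66 59 557.4 597.0 top 155.3 x@top 576.6
72 36 558.6 596.7 top 154.7 x@top 576.5
78 59 560.7 592.9 top 152.4 x@top 578.8
84 54 560.6 592.4 top 153.2 x@top 578.7
90 50 560.6 592.1 top 153.0 x@top 576.6
96 55 560.7 592.4 top 152.3 x@top 576.7
102 61 554.4 599.3 top 154.7 x@top 566.6
108 78 531.3 618.5 top 154.8 x@top 588.9
```

View pics/crop1.png

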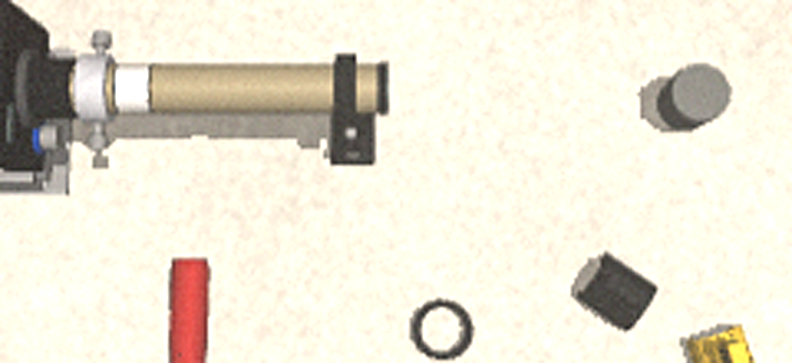

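```bash
cat >> h.py <<'E'
def quat(deg):   # tool down, tool y along world angle deg
    a=np.radians(deg+90)/2; return [0,np.cos(a),np.sin(a),0]
def st():
    s=readout.sense(); return s["t"],np.round(s["tcp_pos"],2),np.round(s["ft_force"],2),np.round(s["ft_torque"],2),round(s["grip_width"],2),round(s["grasp_force"],1)
E
python3 - <<'E'
from h import *
print(st()); q0=readout.sense()["qpos"]
for d in (-34,146,-214,0.7,180.7,-179.3):
    for p in ([463.2,-267.6,150],[463.2,-267.6,35],[578.4,-20,260],[578,31,156.7]):
        try: j=robot.solve_ik(p,quat(d))
        except Exception as e: j=None
        print(d,p,None if j is None else np.round(j,2))
print(robot.solve_ik([217,559,330],quat(68.8-180)))
E
```

```text
(0.1, array([217.22, 558.99, 230.35]), array([ 0.16,  1.01, -0.87]), array([-0.  , -0.01, -0.02]), 85.72, 0.0)
-34 [463.2, -267.6, 150] [-0.15 -0.13 -0.23  0.   -1.47  2.7 ]
-34 [463.2, -267.6, 35] [-0.15 -0.07 -0.38  0.   -1.26  2.7 ]
-34 [578.4, -20, 260] [ 0.31 -0.01  0.09  0.   -1.67  2.24]
-34 [578, 31, 156.7] [ 0.4  -0.01 -0.1   0.   -1.48  2.15]
146 [463.2, -267.6, 150] [-0.15 -0.13 -0.23  0.   -1.47 -0.45]
146 [463.2, -267.6, 35] [-0.15 -0.07 -0.38  0.   -1.26 -0.45]
146 [578.4, -20, 260] [ 0.31 -0.01  0.09  0.   -1.67 -0.91]
146 [578, 31, 156.7] [ 0.4  -0.01 -0.1   0.   -1.48 -0.99]
-214 [463.2, -267.6, 150] [-0.15 -0.13 -0.23  0.   -1.47 -0.45]
-214 [463.2, -267.6, 35] [-0.15 -0.07 -0.38  0.   -1.26 -0.45]
-214 [578.4, -20, 260] [ 0.31 -0.01  0.09  0.   -1.67 -0.91]
-214 [578, 31, 156.7] [ 0.4  -0.01 -0.1   0.   -1.48 -0.99]
0.7 [463.2, -267.6, 150] [-0.15 -0.13 -0.23  0.   -1.47 -2.98]
0.7 [463.2, -267.6, 35] [-0.15 -0.07 -0.38  0.   -1.26 -2.98]
0.7 [578.4, -20, 260] [ 0.31 -0.01  0.09  0.   -1.67  2.84]
0.7 [578, 31, 156.7] [ 0.4  -0.01 -0.1   0.   -1.48  2.75]
180.7 [463.2, -267.6, 150] [-0.15 -0.13 -0.23  0.   -1.47  0.16]
180.7 [463.2, -267.6, 35] [-0.15 -0.07 -0.38  0.   -1.26  0.16]
180.7 [578.4, -20, 260] [ 0.31 -0.01  0.09  0.   -1.67 -0.3 ]
180.7 [578, 31, 156.7] [ 0.4  -0.01 -0.1   0.   -1.48 -0.39]
-179.3 [463.2, -267.6, 150] [-0.15 -0.13 -0.23  0.   -1.47  0.16]
-179.3 [463.2, -267.6, 35] [-0.15 -0.07 -0.38  0.   -1.26  0.16]
-179.3 [578.4, -20, 260] [ 0.31 -0.01  0.09  0.   -1.67 -0.3 ]
-179.3 [578, 31, 156.7] [ 0.4  -0.01 -0.1   0.   -1.48 -0.39]
[ 1.53437311  0.07326307  0.30022052  0.         -1.79775378 -0.33358659]
```

Run:
```python
from h import *
robot.servo_line([217.4,559.2,320],vel=300)
q=quat(146)
robot.move_pose([463.2,-267.6,200],q); print(st())
eoat.gripper_to(50)
robot.servo_line([463.2,-267.6,80],q,vel=200)
robot.servo_line([463.2,-267.6,35.2],q,vel=80); robot.wait(.3); print(st())
c=capture("side"); cv2.imwrite("pics/s1.png",cv2.convertScaleAbs(cv2.resize(c["color"][230:370,180:350][...,::-1],None,fx=4,fy=4,interpolation=cv2.INTER_CUBIC),alpha=1.8,beta=20))
```

```text
(3.5917, array([ 463.57, -267.11,  200.04]), array([-0.7 ,  0.16,  0.51]), array([-0.02, -0.02,  0.01]), 85.49, 0.0)
(5.7917, array([ 463.44, -267.64,   35.61]), array([0.21, 0.5 , 0.41]), array([-0.03,  0.05,  0.02]), 50.41, 0.0)
```

View pics/s1.png

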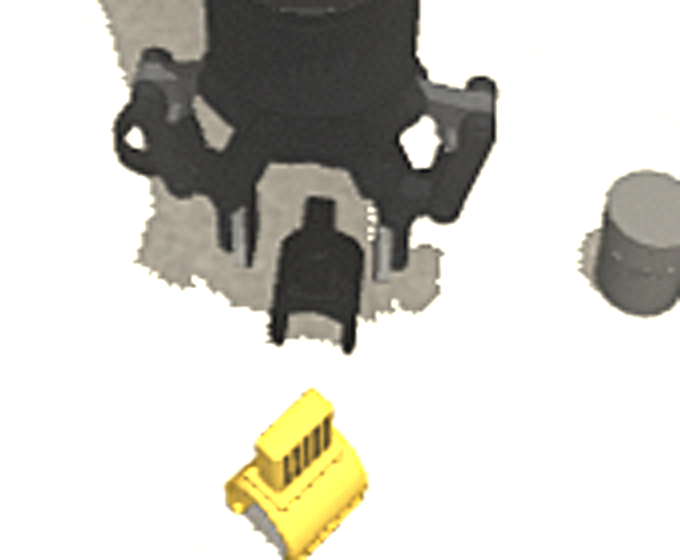

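The grip, at crop x of about 320, lies between the pads at 248 and 375, so the gripper is nearly centred. I'll close, lift, and carry the cover to above the tube.

Run:
```python
from h import *
eoat.gripper_to(0,50); robot.wait(.2); print(st())
p=readout.sense()["tcp_pos"]
robot.servo_line([p[0],p[1],120],quat(146),vel=150); print(st())
robot.move_pose([500,-200,225],quat(160))
q=quat(180.7)
robot.move_pose([578.4,-20,225],q)
robot.servo_line([578.4,-20,186],q,vel=100); robot.wait(.3); print(st())
for n in("side","top"):
    c=capture(n); np.savez(f"{n}1.npz",**c)
    if n=="side": cv2.imwrite("pics/s2.png",cv2.convertScaleAbs(cv2.resize(c["color"][80:220,180:350][...,::-1],None,fx=4,fy=4,interpolation=cv2.INTER_CUBIC),alpha=1.8,beta=20))
```

```text
(6.4667, array([ 463.25, -267.6 ,   35.29]), array([-0.19,  0.6 ,  0.54]), array([0.11, 0.  , 0.03]), 10.91, 51.5)
(7.1833, array([ 462.73, -267.25,  118.69]), array([ 0.44,  0.27, -1.59]), array([-0.01,  0.01,  0.  ]), 10.9, 51.4)
(9.4167, array([578.61, -19.95, 186.58]), array([-0.43,  0.02, -0.49]), array([-0.04,  0.04, -0.02]), 10.67, 51.4)
```

View pics/s2.png

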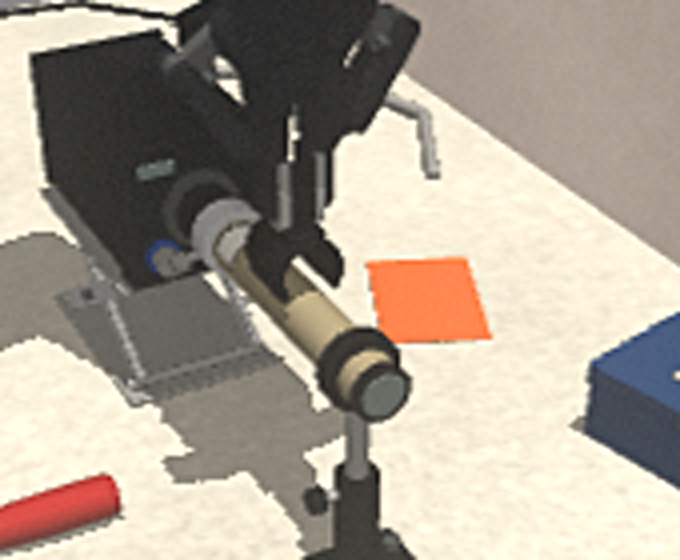

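The cover hangs above the tube, with its mouth at crop (300,270), between the ring at (225,225) and the holder at (355,370). I'll check its lateral offset and yaw with cylinder fits to both in the same cloud.

Run:
```python
from h import *
from scipy.optimize import least_squares
def fit(P,r,x0,z0,fixz=None):
    yc=P[:,1].mean()
    f=lambda p: np.hypot(P[:,0]-p[0]-p[1]*(P[:,1]-yc),P[:,2]-p[2]-p[3]*(P[:,1]-yc))-r
    s=least_squares(f,[x0,0,z0,0],loss="soft_l1",f_scale=.7); return s.x.round(4),yc.round(1),len(P),np.median(abs(s.fun)).round(2)
for n in("side","top"):
    W0=cloud(dict(np.load(f"{n}0.npz"))); W=cloud(dict(np.load(f"{n}1.npz")))
    P=W0[np.isfinite(W0[...,2])]; P=P[(P[:,1]>-76)&(P[:,1]<22)&(abs(P[:,0]-578)<14.5)&(P[:,2]>137)]
    print(n,"tube",fit(P,15,578,135))
    c=dict(np.load(f"{n}1.npz"))["color"].max(-1)
    m=np.isfinite(W[...,2])&(c<70); P=W[m]; zc=186+18.7-40.4
    P=P[(abs(P[:,1]+20)<18)&(abs(P[:,0]-578)<21)&(P[:,2]>zc-4)&(P[:,2]<zc+20)&((abs(P[:,0]-578)>9))]
    if len(P)>20: print(n,"cover",fit(P,18.5,578,zc), fit(P,18,578,zc),"expected z",zc)
    P=W[np.isfinite(W[...,2])&(c<80)]; P=P[(abs(P[:,0]-578)<22)&(P[:,2]>146)&(P[:,2]<184)&(P[:,1]>-48)&(P[:,1]<10)]
    if len(P): print("cover box",len(P),np.percentile(P,[1,99],axis=0).round(1).tolist())
# ring face in top image: edge of width step and side
c=dict(np.load("top0.npz"));W=cloud(c);
P=W[np.isfinite(W[...,2])];
for s in(-1,1):
    Q=P[(abs(P[:,0]-578-s*17.5)<1.6)&(P[:,2]>136)&(abs(P[:,1])<95)]; y=np.sort(Q[:,1]); print("ring/holder y",y[y<0].max(),y[y>0].min(),y[y>0].max())
```

```text
side tube (array([ 5.784324e+02, -1.770000e-02,  1.333267e+02, -3.000000e-04]), np.float64(-28.2), 340, np.float64(0.42))
side cover (array([5.771846e+02, 2.680000e-02, 1.625510e+02, 4.460000e-02]), np.float64(-21.4), 123, np.float64(0.59)) (array([5.767983e+02, 1.880000e-02, 1.629070e+02, 3.300000e-02]), np.float64(-21.4), 123, np.float64(0.57)) expected z 164.29999999999998
cover box 312 [[558.8, -40.5, 146.6], [594.6, -0.1, 183.6]]
top tube (array([ 5.789918e+02, -1.290000e-02,  1.344307e+02, -1.900000e-03]), np.float64(-26.5), 726, np.float64(0.59))
top cover (array([ 5.784158e+02, -5.950000e-02,  1.637494e+02, -1.394000e-01]), np.float64(-31.9), 42, np.float64(0.61)) (array([ 5.779723e+02, -5.940000e-02,  1.640120e+02, -1.394000e-01]), np.float64(-31.9), 42, np.float64(0.6)) expected z 164.29999999999998
cover box 77 [[559.8, -39.8, 158.6], [593.8, -25.5, 183.8]]
ring/holder y -82.69214935994646 53.86410492770793 94.69208129662783
ring/holder y -82.34012781127612 54.915219519625026 71.95402120676528
```

```bash
cat >> h.py <<'E'
def F(n=4):
    a=[]
    for _ in range(n): robot.wait(.02); s=readout.sense(); a.append(np.r_[s["ft_force"],s["ft_torque"],s["tcp_pos"]])
    return np.mean(a,0)
E
python3 - <<'E'
from h import *
q=quat(180.8); x=579.2
robot.servo_line([x,-20,179],q,vel=60); robot.wait(.2); f0=F(10); print(f0.round(2))
z=179
while z>157:
    z-=1; robot.servo_line([x,-20,z],q,vel=20); f=F()-f0
    print(z,F(1)[8].round(2),f[:3].round(1),f[3:6].round(2))
    if np.linalg.norm(f[:3])>16: print("stop");break
    if abs(f[0])>4 and False: break
print(readout.sense()["t"])
E
```

```text
[-1.3000e-01  2.4000e-01 -6.1000e-01 -1.0000e-02  0.0000e+00 -2.0000e-02
  5.7916e+02 -2.0010e+01  1.7904e+02]
178 178.07 [ 0.1  0.3 -0.3] [-0.01 -0.13  0.04]
177 177.19 [ 0.6 -0.5  1.1] [-0.05 -0.21  0.01]
176 176.35 [ 0.5 -0.4  3.3] [-0.04 -0.16  0.03]
175 175.29 [ 0.4 -0.8  4.3] [-0.13 -0.19  0.  ]
174 174.19 [ 1.1 -0.9  5.5] [-0.19 -0.23  0.03]
173 173.08 [ 0.9 -1.2  5.1] [-0.24 -0.26 -0.02]
172 171.96 [ 1.  -0.9  5.2] [-0.23 -0.42  0.01]
171 170.82 [ 1.5 -0.6  4. ] [-0.25 -0.53  0.02]
170 169.78 [ 1.5 -1.1  3.6] [-0.22 -0.62  0.  ]
169 168.52 [ 2.  -0.6  2.3] [-0.26 -0.79 -0.02]
168 167.52 [ 2.5 -1.1  0.7] [-0.21 -0.9  -0.  ]
167 166.5 [ 2.9 -0.9 -0.3] [-0.22 -0.93  0.  ]
166 165.57 [ 2.5 -1.3 -0.9] [-0.22 -0.94 -0.01]
165 164.57 [ 2.9 -0.6 -2.2] [-0.2  -0.92  0.01]
164 163.55 [ 2.3 -0.9 -2.8] [-0.19 -0.9   0.02]
163 162.59 [ 2.6 -1.1 -3.1] [-0.16 -0.88 -0.02]
162 161.67 [ 2.5 -0.7 -4. ] [-0.16 -0.81 -0.01]
161 160.75 [ 2.2 -0.8 -4.3] [-0.17 -0.74  0.01]
160 159.83 [ 2.  -0.6 -3.6] [-0.11 -0.64  0.03]
159 158.94 [ 1.9 -0.8 -3.2] [-0.09 -0.59  0.02]
158 158.07 [ 1.1 -0.1 -2.6] [-0.03 -0.44  0.01]
157 157.23 [ 1.2 -0.3 -0.9] [-0.01 -0.31  0.03]
17.4833
```

Run:
```python
from h import *
q=quat(180.8); X=lambda y:579.6-0.0145*(y+20)
f0=np.array([-.13,.24,-.61,-.01,0,-.02,0,0,0])
robot.servo_line([X(-20),-20,156.5],q,vel=20); robot.wait(.1); print((F()-f0).round(2))
y=-20
while y<26:
    y+=2; robot.servo_line([X(y),y,156.5],q,vel=25); f=F(3)-f0
    print(y,f.round(2)[[0,1,2,3,4,5,7,8]])
    if abs(f[1])>9 or np.linalg.norm(f[:3])>15: print("stop");break
print(readout.sense()["t"])
```

```text
[-8.0000e-01  1.0000e-01  2.6200e+00  7.0000e-02  3.7000e-01 -0.0000e+00
  5.7962e+02 -2.0060e+01  1.5689e+02]
-18 [-7.8000e-01  4.7000e-01  3.6200e+00  2.5000e-01  5.2000e-01  3.0000e-02
 -1.7830e+01  1.5681e+02]
-16 [-1.5500e+00  8.6000e-01  5.0700e+00  4.2000e-01  6.6000e-01  2.0000e-02
 -1.5750e+01  1.5676e+02]
-14 [-1.9100e+00  1.4700e+00  5.2600e+00  4.6000e-01  6.6000e-01 -1.0000e-02
 -1.3770e+01  1.5672e+02]
-12 [-2.070e+00  4.900e-01  5.730e+00  3.600e-01  6.700e-01  2.000e-02
 -1.177e+01  1.567e+02]
-10 [-1.520e+00  7.600e-01  5.770e+00  3.500e-01  6.800e-01  5.000e-02
 -9.670e+00  1.567e+02]
-8 [-1.650e+00  7.600e-01  6.090e+00  3.500e-01  6.800e-01  2.000e-02
 -7.560e+00  1.567e+02]
-6 [-1.6200e+00  8.1000e-01  5.9700e+00  3.7000e-01  6.7000e-01  4.0000e-02
 -5.4900e+00  1.5668e+02]
-4 [-1.6300e+00  8.0000e-01  6.4800e+00  3.8000e-01  6.9000e-01  3.0000e-02
 -3.4600e+00  1.5667e+02]
-2 [-1.5800e+00  6.6000e-01  6.4000e+00  4.3000e-01  6.8000e-01 -1.0000e-02
 -1.4300e+00  1.5668e+02]
0 [ -1.69   1.19   6.69   0.43   0.68   0.     0.59 156.67]
2 [-1.6300e+00  1.1300e+00  5.
[... 424 characters left out ...]
.4700e+00  4.0000e-01  6.5000e-01  2.0000e-02
  1.2610e+01  1.5667e+02]
14 [-2.2000e+00  4.4000e-01  6.3900e+00  4.0000e-01  6.6000e-01 -1.0000e-02
  1.4620e+01  1.5668e+02]
16 [-1.4900e+00  1.1300e+00  6.2800e+00  4.3000e-01  6.2000e-01  2.0000e-02
  1.6620e+01  1.5668e+02]
18 [-2.030e+00  2.800e-01  5.900e+00  4.000e-01  5.900e-01  1.000e-02
  1.864e+01  1.567e+02]
20 [-1.4300e+00  8.8000e-01  6.3300e+00  3.8000e-01  6.0000e-01  1.0000e-02
  2.0650e+01  1.5667e+02]
22 [-1.2800e+00  1.0900e+00  6.5400e+00  4.0000e-01  5.7000e-01  4.0000e-02
  2.2630e+01  1.5667e+02]
24 [ -1.71   0.97   6.63   0.39   0.6    0.    24.64 156.66]
26 [ -1.74   0.8    6.09   0.41   0.55   0.    26.64 156.67]
24.8
```

Run:
```python
from h import *
q=quat(180.8); X=lambda y:579.4-0.0145*(y+20)
f0=np.array([-.13,.24,-.61,-.01,0,-.02,0,0,0])
y=26; z=157.1
robot.servo_line([X(y),y,z],q,vel=20); robot.wait(.1); print((F()-f0).round(2))
while y<37:
    y+=.4; robot.servo_line([X(y),y,z],q,vel=10); f=F(4)-f0
    print(round(y,1),f.round(2)[[0,1,2,3,4,5,7,8]])
    if f[1]<-4: print("stop");break
print(readout.sense()["t"])
```

```text
[ 1.5000e+00  4.2000e-01  2.6500e+00  3.6000e-01 -3.2000e-01 -1.0000e-02
  5.7885e+02  2.6250e+01  1.5686e+02]
26.4 [ 2.1700e+00  3.1000e-01  1.8600e+00 -5.0000e-02 -6.3000e-01 -2.0000e-02
  2.6280e+01  1.5691e+02]
26.8 [ 2.0000e+00 -1.0800e+00  1.3200e+00 -2.7000e-01 -6.3000e-01  2.0000e-02
  2.6680e+01  1.5697e+02]
27.2 [  1.7   -0.54   0.97  -0.23  -0.6    0.    27.22 157.01]
27.6 [ 1.7900e+00 -4.6000e-01  1.3700e+00 -1.2000e-01 -5.4000e-01  1.0000e-02
  2.7680e+01  1.5702e+02]
28.0 [ 1.8500e+00 -5.9000e-01  6.2000e-01 -9.0000e-02 -5.0000e-01  1.0000e-02
  2.8060e+01  1.5704e+02]
28.4 [ 1.4300e+00 -7.9000e-01  8.4000e-01 -7.0000e-02 -4.8000e-01  5.0000e-02
  2.8430e+01  1.5706e+02]
28.8 [ 1.4200e+00 -5.1000e-01  7.2000e-01 -1.1000e-01 -4.8000e-01  1.0000e-02
  2.8840e+01  1.5706e+02]
29.2 [ 1.2700e+00 -7.3000e-01  2.0000e-01 -8.0000e-02 -4.5000e-01  0.0000e+00
  2.9230e+01  1.5706e+02]
29.6 [ 1.4000e+00 -5.4000e-01  2.0000e-01 -8.0000e-02 -4.3000e-01 -0.0000e+00
  2.9640e+01  1.5707e+02]
30.0 [ 1.2900e+00 -2.4000e-01  1.3000e-01 -9.0000e-02 -4.0000e-01  2.0000e-02
  3.0030e+01  1.
[... 647 characters left out ...]
00e-01  2.000e-02 -6.000e-02 -4.000e-01  2.000e-02
  3.282e+01  1.571e+02]
33.2 [ 1.3100e+00 -3.8000e-01  3.2000e-01 -8.0000e-02 -4.0000e-01  1.0000e-02
  3.3220e+01  1.5708e+02]
33.6 [ 1.0900e+00 -7.2000e-01  3.8000e-01 -7.0000e-02 -3.9000e-01  2.0000e-02
  3.3630e+01  1.5709e+02]
34.0 [ 1.270e+00 -6.800e-01 -1.000e-01 -1.100e-01 -4.100e-01  1.000e-02
  3.404e+01  1.571e+02]
34.4 [ 8.0000e-01 -1.0900e+00 -4.8000e-01 -3.7000e-01 -4.4000e-01 -1.0000e-02
  3.4300e+01  1.5711e+02]
34.8 [ 1.5300e+00 -3.6300e+00 -1.6000e-01 -1.2300e+00 -5.6000e-01  1.0000e-02
  3.4360e+01  1.5713e+02]
35.2 [ 1.5700e+00 -5.0500e+00 -6.0000e-02 -1.8100e+00 -6.8000e-01 -2.0000e-02
  3.4430e+01  1.5717e+02]
stop
32.5
```

Run:
```python
from h import *
q=quat(180.8); X=lambda y:579.45-0.0145*(y+20)
robot.servo_line([X(34.5),34.5,157.1],q,vel=10); robot.wait(.15); print(F().round(2))
eoat.gripper_to(40); robot.wait(.2); print(st())
p=[X(34.5),34.5]
robot.servo_line(p+[260],q,vel=150)
robot.move_pose([480,-200,300],q); robot.wait(.3); print(st())
for n,(a,b,d,e) in dict(side=(80,220,180,350),top=(120,220,130,300)).items():
    c=capture(n); np.savez(f"{n}2.npz",**c)
    cv2.imwrite(f"pics/{n}2.png",cv2.convertScaleAbs(cv2.resize(c["color"][a:b,d:e][...,::-1],None,fx=4,fy=4,interpolation=cv2.INTER_CUBIC),alpha=2,beta=20))
```

```text
[ 1.0100e+00 -3.8000e+00 -5.9000e-01 -1.3400e+00 -4.3000e-01 -3.0000e-02
  5.7862e+02  3.4380e+01  1.5711e+02]
(33.5583, array([578.65,  34.61, 157.07]), array([-0.51,  0.66, -0.42]), array([0.02, 0.01, 0.04]), 39.92, 0.0)
(35.7, array([ 480.42, -199.3 ,  299.68]), array([ 0.7 ,  0.98, -0.39]), array([-0.04, -0.01,  0.  ]), 39.87, 0.0)
```

View pics/side2.png

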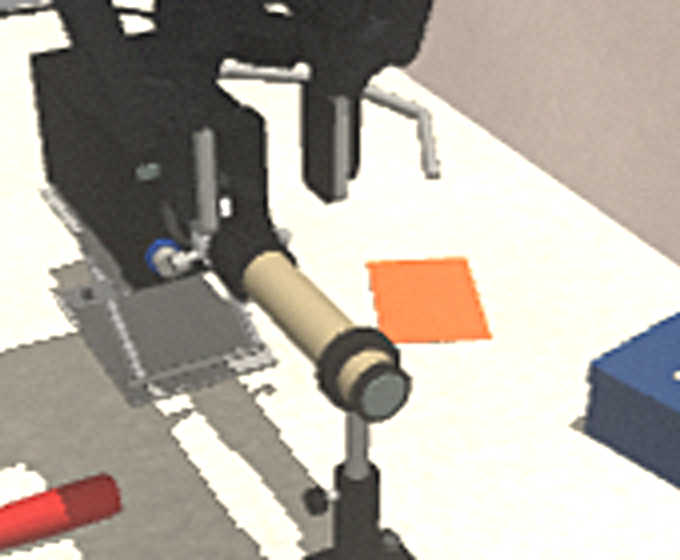

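View pics/top2.png

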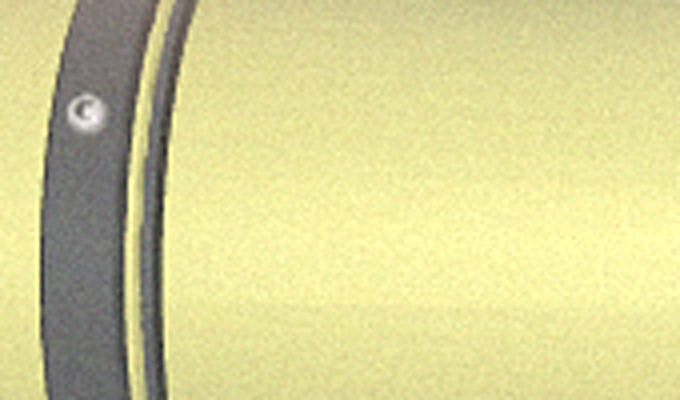

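The arm hides the view in both pictures. In the side one the cover shows only partly, at (250,250). I'll move the arm clear and look again.

Run:
```python
from h import *
from scipy.optimize import least_squares
robot.move_pose([380,60,300],quat(180.8)); robot.wait(.3); print(st())
ims=[]
for n,(a,b,d,e) in dict(side=(80,200,180,310),top=(120,220,130,300)).items():
    c=capture(n); np.savez(f"{n}2.npz",**c)
    cv2.imwrite(f"pics/{n}3.png",i:=cv2.convertScaleAbs(cv2.resize(c["color"][a:b,d:e][...,::-1],(380,340),interpolation=cv2.INTER_CUBIC),alpha=2,beta=20)); ims.append(i)
    W=cloud(c);m=np.isfinite(W[...,2]); P=W[m&(c["color"].max(-1)<75)]
    P=P[(abs(P[:,0]-578)<24)&(P[:,1]>5)&(P[:,1]<60)&(P[:,2]>120)&(P[:,2]<190)]
    print(n,len(P),np.percentile(P,[1,99],axis=0).round(1).tolist())
    G=P[P[:,2]>160]; print("grip",len(G),G.mean(0).round(1),cv2.minAreaRect(G[:,:2].astype(np.float32)),np.percentile(G,[2,98],axis=0).round(1).tolist())
    G=P[P[:,2]>172]; print("top x,z",len(G),G.mean(0).round(1))
    Q=P[(P[:,2]<153.5)&(P[:,2]>133)&(P[:,1]<52)&(P[:,1]>17)]
    f=lambda p: np.hypot(Q[:,0]-p[0]-p[1]*(Q[:,1]-34),Q[:,2]-p[2])-18.5
    print("cyl",least_squares(f,[578,0,135],loss="soft_l1").x.round(3))
cv2.imwrite("pics/both3.png",np.hstack(ims))
```

```text
(37.175, array([380.27,  59.5 , 299.84]), array([-0.65, -0.26, -0.48]), array([-0.  , -0.01,  0.04]), 39.32, 0.0)
side 351 [[557.7, 6.8, 123.2], [590.7, 55.9, 179.7]]
grip 108 [574.4  28.8 172. ] ((575.6538696289062, 32.45036315917969), (11.973658561706543, 30.043167114257812), 0.08730600774288177) [[570.0, 18.6, 160.8], [581.2, 46.4, 179.8]]
top x,z 58 [575.   30.6 177.1]
cyl [ 5.77587e+02 -1.80000e-02  1.33592e+02]
top 390 [[559.9, 14.2, 135.4], [592.9, 54.6, 181.9]]
grip 132 [575.9  33.  177. ] ((576.7029418945312, 34.13822555541992), (11.231888771057129, 29.936431884765625), 1.2629151344299316) [[571.3, 19.4, 162.0], [582.0, 48.7, 182.0]]
top x,z 113 [576.4  33.6 179.2]
cyl [ 5.78406e+02 -1.50000e-02  1.34326e+02]
```

View pics/both3.png

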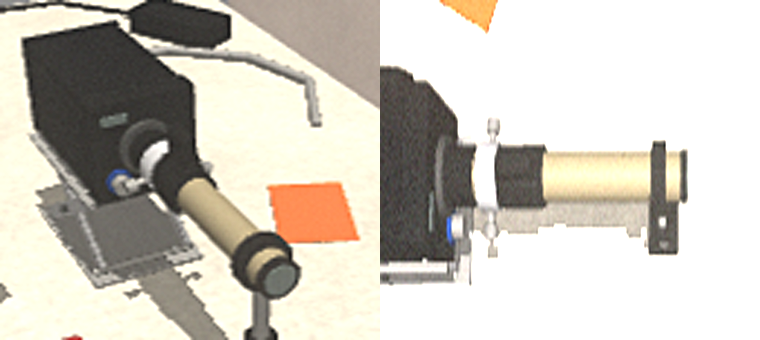

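The cover is on the tube against the ring: in the right-hand picture it spans x = 497 to 545 with no gap to the white ring, and the slot is covered. Its axis matches the tube's within about 0.3 mm, and the grip leans about 0.04 rad, within the 0.12 limit. I'm handing it in.

```bash
python3 -c "
from h import *
print(workorder.job_done())"
```

```text
the job is handed in; nothing more can be done
None
```

I handed the job in at about 37 s: the cover is snapped onto the tube over the slot, flush against the clamp ring (felt at about 5 N), grip up within about 0.04 rad and released; the judge's result was not shown.

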